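Uncover the datum box and hold the specimen block home

ROBOT

A 6-joint arm with a two-finger parallel gripper is mounted at the origin on a cart in front of the work surface, level with it; the furniture and walls round the work are solid. World frame = base frame: x ahead of the robot, y to its left, z up, the work surface at z = 0. Lengths are in mm, angles in rad, forces in N, time in s.
With the tool pointing down it reaches from about 300 to 775 mm from the base axis. Payload 14.6 kg.
Tool frame: the origin (TCP) lies at the very end of the fingers, on their centre line; the grasp point (between the pads) lies 19 mm behind it; z points along the fingers, y is the line along which they close (so a half turn about z gives the same grasp; the last joint's range is limited). The gripper opens to 94 mm and grips with 3 to 60 N. Pads are 16 mm wide; open, the fingers measure 119 mm over their backs; the gripper's body (75 mm by 177 mm) begins 78 mm behind the grasp point.
Start: joints at [-1.297, 0.3, 1.521, -0, 1.321, -0.067], TCP at [183.825, -518.36, 205.446] pointing down, gripper open.
Joint ranges: [-3.03, 3.03], [-0.79, 2.21], [0.23, 2.52], [-1.04, 4.18], [0, 3.07], [-2.55, 2.55]. Speed limits (rad/s): [2.22, 2.22, 2.57, 3.14, 3.14, 3.14].

INTERFACE

Orientations are given as [roll, pitch, yaw] about the fixed x, y, z axes, in that order (R = Rz(yaw) Ry(pitch) Rx(roll)).
In Python, from cell import manip gives the robot as it stands.
- The arm moves only by the tool servo_tool, never from a script. Its argument "motion" is a list that holds one entry, the list of rows, each a list of 7 numbers: the shift along the world's x, y, z as a fraction of full scale, then the turn, a rotation vector about the world's x, y, z as a fraction of full scale, then the closure, from 0 (fully open) to 1 (shut). In form: [[[x, y, z, rx, ry, rz, gripper], ...]]. A call has 1 to 10 rows; each row is the pose to reach, as a shift and turn from the pose commanded when the call began, turning the shorter way round; what a row does not reach only later rows make up. Full scale, the value 1, is 0.5 m for a shift and pi rad for a turn. A row lasts 1/10 s, in which the tool goes at most 50 mm and 8.59 degrees, less where a joint would pass 70% of its speed; a pose out of reach is approached as far as the arm can. A call with a number of a shift or a turn outside -1 to 1 is refused whole. A call with a gripper value outside its range is refused whole. The fingers move at their own pace and stop on an object; "newtons" is the grip in N (left out, the last holds). Time passes only in rows, so rows that repeat a pose let the fingers close. It gives the time, the measured TCP pose, the force, the opening and the grip force at its end, in the units of the state.
- manip.read_state(): the state, without advancing time (a new reading comes with each control period).
- manip.camera(name): name is "scene" or "top"; returns a dict with "frame" (384x512x3 uint8, red, green, blue), "range_z" (384x512 float32, mm along the optical axis (not along the pixel's ray), 0 where there is no reading), "vfov" (degrees; the focal length in pixels is half the picture's height over the tangent of half this angle, whatever the lens; pixels are square), "cx", "cy" (the principal point, pixels), "k1" (the pictures are not rectified: a ray, as slopes to the right and down, at radius r is drawn at 1 + k1 r^2 times it, then the intrinsics apply), "cam_to_world" (4x4, takes a point from camera to world coordinates). Camera axes: x right, y down, z forward; pixel columns grow to the right and rows downward; lengths in mm; the calibration is good to about 2 mm. A picture is of the moment at which its call begins.
- manip.sign_off(): hands the job in; it is judged then, once.
The state is a dict: "clock": time; "joints": joint angles; "qd": joint speeds; "effort": joint torques, N m; "eef_pos": TCP position; "eef_rot": TCP orientation; "wrist_force": force on the tool from outside, world axes, zero at the start; "moment": the same for the moment, N m; "finger_gap": finger opening in mm; "finger_force": force on a finger pad.
Only numpy, scipy, OpenCV 4.12 (cv2) and the standard library are available. Lean on these libraries where they do the work, as an engineer would, in place of code of your own. Each camera call takes 0.05 s, during which the arm holds its last target. There are 200 camera calls.

TASK

Open the aluminium box on the bench: pull the black grip of its loose white lid upward so that the lid tips up on the opposite rim, then lift it off and lay it on the bench beside the box, flat and right way up, and let go of it. Then push the blue block inside the box flush against the steel fence bar and, with one diagonal push of the fingers on its bevelled edge, hold it pressed firmly against the fence and down on the floor of the box together; finish while still holding that push, with nothing put back. Leave the brown bottle, the beaker and the steel die where they stand.

Things in the scene. Friction and masses are not known exactly. Their poses are not given: they have to be found in the camera images.
- datum_box: fixed open-topped aluminium box, 164 x 164 mm outside, walls 6 mm thick, 46 mm high, inside 152 x 152 mm; two low screw-down ears stick out 21 mm at its +y and -y sides. Origin: centre of its underside on the bench, z up. The fence is inside its +x wall; its -x side faces the robot (turned up to 0.35 rad). Bench clear around it: x 0.40 to 0.66, y -0.36 to 0.36 m.
- bed: dark steel floor plate inside the box, fixed, 6 mm thick, its top 6 mm above the bench. Origin and axes as the box's.
- fence: bright steel bar fixed inside the box along its +x wall, 12 (x) x 140 (y) x 26 mm high above the floor plate. Origin: middle of the lower edge of the face that looks along -x into the box (64 mm to +x of the box's centre, 6 mm above the bench); axes as the box's, the face is normal to x.
- lid: loose white lid, about 120 g: plate 170 x 170 x 5 mm resting on the box's rim, 3 mm overhang; below it a ridge ring 146 x 146 mm, 4 mm deep, fits 3 mm clear inside the walls. Origin: centre of the ridge's lower edge (at bench height when it lies flat right way up); plate underside z = 4, top z = 9 mm. z up, axes start as the box's (within 0.01 rad).
- lid_grip (a point): grip point of the lid: a black upright fin on top of it close to the -x edge, 34 mm long (x), 12 mm thick (y: pinch across y from above), from z = 9 to z = 39 mm in the lid's frame; the point is at x = -62, z = 27 mm there, 69 mm above the bench at the start. Axes as the lid's.
- lid_rear (a point): middle of the lower +x edge of the lid's plate, opposite the grip (lid frame x = 85 mm, z = 4 mm): the edge on which the lid tips up.
- block: loose blue resin block with a brass disc on top, 56 (x) x 96 (y) x 24 mm high, about 0.25 kg, on the floor plate under the lid, 16 to 30 mm short of the fence, up to 0.2 rad askew; slides on the floor with friction about 0.2. Origin: centre of its underside, z up. Its +x face goes against the fence. Its -x side: upright face 10 mm high, above it a 45 degree bevel from x = -28, z = 10 to x = -14, z = 24 mm.
- block_bevel (a point): middle of the block's bevel (block frame x = -21 mm, z = 17 mm): push here toward +x and down. Axes as the block's.
- bottle_kbr: brown bottle with black cap, 52 mm wide, 96 mm high, standing at the back; leave it. Origin: centre of its underside.
- beaker_50: empty glass beaker, 45 mm wide, 58 mm high, standing at the back; leave it. Origin: centre of its underside.
- die_body: steel cylinder (pellet die), 38 mm wide, 36 mm high, at the right front; leave it. Origin: centre of its underside.
Not all that is in view belongs to the job. What is shaped like the lid but purple is not meant.

How it is judged:
By the outcome, as a careful person would: the job done as asked, in the order asked, and still so for the second after the job is handed in, while the arm keeps its last pose, push and grip.
It also fails if it takes over 54 s, if anything falls off the work surface, if the arm or the gripper's body presses on something with over 40 N, if the wrist force passes 120 N, or if a joint passes its speed limit or range.

## Working session

There is one attempt and no reset: what is moved stays moved. The work goes in short steps, Python scripts to look and compute and a tool call to move; the robot and the scene stay as the last step left them, time stands still between calls to the robot, and variables do not carry over. Pictures are saved under pics/ and viewed, at most 10 in all, crops included, and the job is handed in when it is done.

Besides the shell and the picture viewer there is one more tool, called after "Emit:" as name(argument=value, ...) on one line, values as JSON. servo_tool: Moves the arm, as the interface text tells. Its arguments: {"type":"object","properties":{"motion":{"type":"array"},"newtons":{"type":"number"}},"required":["motion"]}

```bash
mkdir -p pics; ls
cat > h.py <<'E'
import numpy as np, cv2
from cell import manip
def cam(n):
    c=manip.camera(n); c['f']=192/np.tan(np.radians(c['vfov'])/2); c['M']=np.array(c['cam_to_world']); return c
def rays(c,uv):
    uv=np.atleast_2d(uv).astype(float); f=c['f']
    K=np.array([[f,0,c['cx']],[0,f,c['cy']],[0,0,1]])
    s=cv2.undistortPoints(uv[:,None],K,np.array([c['k1'],0,0,0,0.]))[:,0]
    return np.c_[s,np.ones(len(s))]
def plane(c,uv,z):
    d=rays(c,uv)@c['M'][:3,:3].T; o=c['M'][:3,3]
    return o+d*((z-o[2])/d[:,2])[:,None]
def depth(c,uv):
    uv=np.atleast_2d(uv); z=c['range_z'][uv[:,1].astype(int),uv[:,0].astype(int)]
    return (rays(c,uv)*z[:,None])@c['M'][:3,:3].T+c['M'][:3,3]
def save(c,n): cv2.imwrite('pics/'+n,cv2.cvtColor(c['frame'],cv2.COLOR_RGB2BGR))
def rect(c,mask,z):
    cs,_=cv2.findContours(mask.astype(np.uint8),0,1); k=max(cs,key=cv2.contourArea)[:,0]
    p=plane(c,k,z)[:,:2].astype(np.float32); return cv2.minAreaRect(p),k
E
python3 - <<'E'
from h import *
a=cam('scene');b=cam('top');save(a,'s0.png');save(b,'t0.png')
for c in(a,b):print(c['vfov'],c['k1'],c['M'][:3].round(2).tolist(),(c['range_z']>0).mean())
print(manip.read_state())
E
```

```text
pics
57.0286462625632 -0.10440725736725638 [[0.6, -0.45, 0.66, -236.91], [-0.8, -0.33, 0.51, -725.82], [-0.02, -0.83, -0.56, 788.48]] 0.9959920247395834
56.410279973504466 -0.02036249453325542 [[-0.01, -0.98, 0.18, 417.18], [-1.0, 0.01, -0.01, -82.01], [0.01, -0.18, -0.98, 1020.42]] 0.99615478515625
{'clock': 0.1, 'joints': array([-1.29659353e+00,  3.00404944e-01,  1.52149611e+00, -1.04663108e-05,
        1.32070586e+00, -6.65869258e-02]), 'qd': array([-0.00093303, -0.00153579, -0.00036702, -0.00026471,  0.0006608 ,
        0.00095812]), 'effort': array([ 3.00133841e-03, -5.32642865e+01, -3.53282046e+01,  7.09149381e-02,
        2.35203240e-02, -5.43443230e-05]), 'eef_pos': array([ 183.76683381, -518.14945432,  204.95856271]), 'eef_rot': array([-3.14057996e+00, -5.73716061e-05,  3.40792285e-01]), 'wrist_force': array([ 0.35282447, -0.0927041 ,  0.21435755]), 'moment': array([-0.01301175, -0.03208936,  0.01604885]), 'finger_force': 0.0, 'finger_gap': 93.8216405380659}
```

View pics/s0.png

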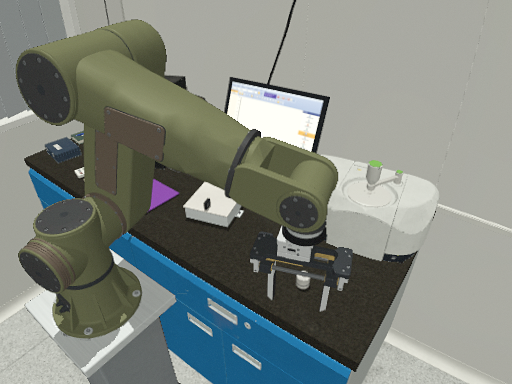

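View pics/t0.png

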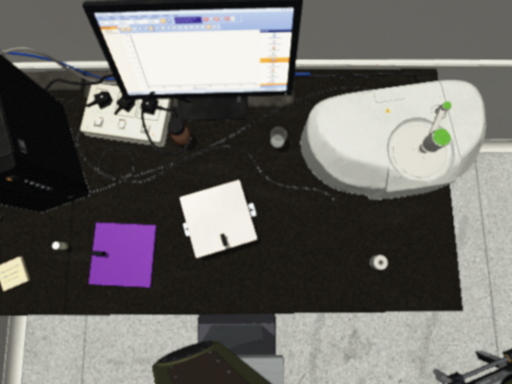

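The top view shows the white lid at (218,218) with its grip at (225,241). The purple decoy is at (122,255), the bottle at (180,133), the beaker at (278,137) and the die at (379,262). The scene view agrees.

Run:
```python
from h import *
c=cam('top'); h=cv2.cvtColor(c['frame'],cv2.COLOR_RGB2HSV)
roi=np.zeros(h.shape[:2],bool); roi[172:266,170:270]=1
w=roi&(h[...,2]>165)&(h[...,1]<60)
w=cv2.morphologyEx(w.astype(np.uint8),cv2.MORPH_OPEN,np.ones((5,5)))
r,k=rect(c,w,51); print('lid',r, cv2.boxPoints(r).round(1).tolist(), k.min(0),k.max(0))
print('top z',[depth(c,[u])[0].round(1).tolist() for u in[(205,215),(220,205),(235,215),(225,241)]])
q=roi&(h[...,2]<70); q[:228]=0;q[254:]=0;q[:,:212]=0;q[:,240:]=0
ys,xs=np.nonzero(q); P=depth(c,np.c_[xs,ys]); 
m=P[:,2]>60; print('grip n',m.sum(),P[m].mean(0),P[m].min(0),P[m].max(0)); g=plane(c,np.c_[xs,ys][m],81)
print('grip rect',cv2.minAreaRect(g[:,:2].astype(np.float32)))
p=(h[...,0]>125)&(h[...,0]<160)&(h[...,1]>100); r,k=rect(c,p,9); print('purple',r,depth(c,[(140,270)]))
for n,u in dict(die=(379,262),bk=(278,137),bot=(180,133)).items(): print(n,depth(c,[u])[0].round(0))
for v in (300,306,310): print('bench',depth(c,[(300,v)])[0].round(0))
```

```text
lid ((521.1255493164062, 17.809768676757812), (171.059326171875, 184.31849670410156), 16.32367706298828) [[413.1000061035156, 82.19999694824219], [464.8999938964844, -94.69999694824219], [629.0999755859375, -46.599998474121094], [577.2999877929688, 130.3000030517578]] [181 181] [255 256]
top z [[529.5, 49.1, 50.6], [556.5, 8.4, 51.6], [529.0, -32.5, 49.8], [457.6, -8.1, 81.1]]
grip n 30 [460.68946034  -4.97420981  80.8483178 ] [449.85426637 -10.82948913  77.6857953 ] [ 4.73403775e+02 -1.80428573e-01  8.37010072e+01]
grip rect ((461.2904968261719, -4.721184730529785), (25.508136749267578, 7.368247985839844), 18.88300132751465)
purple ((426.92919921875, 283.4207763671875), (176.624267578125, 177.3401336669922), 86.75959014892578) [[382.95310102 232.33941371   7.9668868 ]]
die [ 399. -429.   15.]
bk [ 767. -158.    2.]
bot [753. 118.  80.]
bench [ 298. -209.   -2.]
bench [ 282. -209.   -1.]
bench [ 271. -209.   -3.]
```

Run:
```python
from h import *
for _ in range(2):
    c=cam('top'); h=cv2.cvtColor(c['frame'],cv2.COLOR_RGB2HSV)
    roi=np.zeros(h.shape[:2],bool); roi[172:266,170:270]=1
    w=roi&(h[...,2]>130)&(h[...,1]<60)&(c['range_z']>0)
    ys,xs=np.nonzero(w); P=depth(c,np.c_[xs,ys]); m=abs(P[:,2]-51)<8
    w[:]=0; w[ys[m],xs[m]]=1
    w=cv2.morphologyEx(w.astype(np.uint8),cv2.MORPH_OPEN,np.ones((9,9)))
    r,k=rect(c,w,51); print(r, P[m][:,2].mean())
    t=np.radians(r[2]); print('grip from lid',np.array(r[0])-62*np.array([np.cos(t),np.sin(t)]),t)
```

```text
((521.8286743164062, 15.420211791992188), (167.0326385498047, 169.92184448242188), 16.612186431884766) 51.02476893245197
grip from lid [462.41644341  -2.30510397] 0.28993734919151787
((521.7792358398438, 15.130897521972656), (167.23526000976562, 169.79965209960938), 16.34710693359375) 50.931157739729834
grip from lid [462.28563472  -2.31935824] 0.285310839166805
```

Emit:
servo_tool(motion=[[[0.5, 0.9, -0.1, 0, 0, -0.017, 0], [0.5, 0.9, -0.1, 0, 0, -0.017, 0], [0.5, 0.9, -0.1, 0, 0, -0.017, 0], [0.5, 0.9, -0.1, 0, 0, -0.017, 0], [0.5, 0.9, -0.1, 0, 0, -0.017, 0], [0.5, 0.9, -0.1, 0, 0, -0.017, 0], [0.5, 0.9, -0.1, 0, 0, -0.017, 0], [0.5, 0.9, -0.1, 0, 0, -0.017, 0], [0.5, 0.9, -0.1, 0, 0, -0.017, 0], [0.5, 0.9, -0.1, 0, 0, -0.017, 0]]])

```text
clock: 1.25
eef_pos: [426.1, -81.3, 157.2]
eef_rot: [3.141, -0.001, 0.287]
wrist_force: [0.6, -0.8, 0.3]
finger_gap: 93.6
finger_force: 0.0
```

Emit:
servo_tool(motion=[[[0.071, 0.155, -0.114, 0, 0, 0, 0], [0.071, 0.155, -0.114, 0, 0, 0, 0], [0.071, 0.155, -0.114, 0, 0, 0, 0], [0.071, 0.155, -0.114, 0, 0, 0, 0]]])

```text
clock: 1.65
eef_pos: [460.8, -5.2, 99.6]
eef_rot: [-3.141, 0.001, 0.289]
wrist_force: [0.3, -0.2, 0.5]
finger_gap: 94.0
finger_force: 0.0
```

Run:
```python
from h import *
s=manip.read_state();print(s['eef_pos'],s['eef_rot'])
```

```text
[460.77782675  -5.24804532  99.60888675] [-3.14111152e+00  1.46425300e-03  2.89422976e-01]
```

Emit:
servo_tool(motion=[[[0.001, 0.002, -0.09, 0, 0, 0, 0], [0.001, 0.002, -0.09, 0, 0, 0, 0], [0.001, 0.002, -0.09, 0, 0, 0, 0.5], [0.001, 0.002, -0.09, 0, 0, 0, 1], [0.001, 0.002, -0.09, 0, 0, 0, 1], [0.001, 0.002, -0.09, 0, 0, 0, 1], [0.001, 0.002, -0.09, 0, 0, 0, 1], [0.001, 0.002, -0.09, 0, 0, 0, 1]]], newtons=40)

```text
clock: 2.45
eef_pos: [461.5, -4.9, 55.3]
eef_rot: [3.142, -0.0, 0.287]
wrist_force: [-0.6, 0.3, 0.2]
finger_gap: 49.4
finger_force: 0.0
```

Emit:
servo_tool(motion=[[[0, 0, 0, 0, 0, 0, 1], [0, 0, 0, 0, 0, 0, 1], [0, 0, 0, 0, 0, 0, 1], [0, 0, 0, 0, 0, 0, 1], [0, 0, 0, 0, 0, 0, 1], [0, 0, 0, 0, 0, 0, 1]]])

```text
clock: 3.05
eef_pos: [461.5, -4.8, 55.1]
eef_rot: [-3.142, 0.0, 0.287]
wrist_force: [0.3, 0.2, -0.4]
finger_gap: 12.0
finger_force: 40.0
```

Emit:
servo_tool(motion=[[[0.001, 0.0003, 0.0143, -0.0045, 0.015, 0, 1], [0.003, 0.001, 0.0286, -0.009, 0.0305, 0, 1], [0.006, 0.002, 0.043, -0.0135, 0.046, 0, 1], [0.009, 0.0026, 0.057, -0.018, 0.061, 0, 1], [0.013, 0.004, 0.071, -0.0225, 0.076, 0, 1], [0.0175, 0.005, 0.084, -0.027, 0.0916, 0, 1], [0.0175, 0.005, 0.084, -0.027, 0.0916, 0, 1], [0.0175, 0.005, 0.084, -0.027, 0.0916, 0, 1]]])

```text
clock: 3.85
eef_pos: [470.4, -2.2, 96.7]
eef_rot: [-3.141, 0.298, 0.288]
wrist_force: [1.4, 0.5, 0.3]
finger_gap: 11.3
finger_force: 40.0
```

Run:
```python
from h import *
c=cam('scene')
f=cv2.resize(c['frame'][150:270,140:300],None,fx=4,fy=4,interpolation=2); c['frame']=f; save(c,'tip.png')
```

```text
(no output)
```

View pics/tip.png

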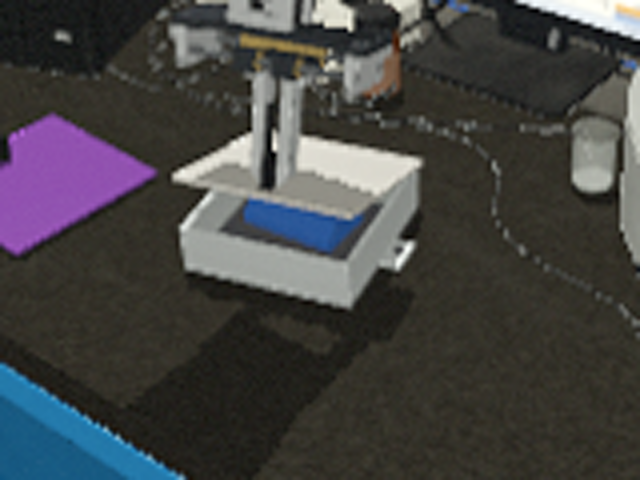

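The lid is tipped up on its far rim (lid edge near (350,205), far rim near (420,165)), and the blue block shows inside the box. Next I lift it and carry it to the bench on the -y side.

Emit:
servo_tool(motion=[[[0, 0, 0.05, 0, 0, 0, 1], [0, 0, 0.1, 0, 0, 0, 1], [0, 0, 0.16, 0, 0, 0, 1], [-0.005, -0.06, 0.16, 0.002, -0.013, -0.013, 1], [-0.01, -0.13, 0.16, 0.004, -0.028, -0.027, 1], [-0.015, -0.2, 0.16, 0.006, -0.043, -0.042, 1], [-0.02, -0.27, 0.15, 0.009, -0.06, -0.058, 1], [-0.03, -0.34, 0.13, 0.011, -0.076, -0.073, 1], [-0.035, -0.4, 0.11, 0.013, -0.09, -0.086, 1], [-0.035, -0.4256, 0.08, 0.0138, -0.095, -0.0913, 1]]])

```text
clock: 4.9
eef_pos: [451.6, -217.5, 137.1]
eef_rot: [3.141, -0.004, -0.006]
wrist_force: [1.6, -0.8, -1.8]
finger_gap: 11.7
finger_force: 40.0
```

Emit:
servo_tool(motion=[[[0, 0, -0.02, 0, 0, 0, 1], [0, 0, -0.04, 0, 0, 0, 1], [0, 0, -0.04, 0, 0, 0, 1]]])

```text
clock: 5.2
eef_pos: [452.3, -214.0, 115.8]
eef_rot: [-3.14, 0.002, -0.0]
wrist_force: [-0.0, 0.5, -1.1]
finger_gap: 11.8
finger_force: 40.0
```

Run:
```python
from h import *
s=manip.read_state();print(s['eef_pos'],s['eef_rot'])
c=cam('top'); h=cv2.cvtColor(c['frame'],cv2.COLOR_RGB2HSV)
save(c,'t1.png')
P=[depth(c,[(u,v)])[0] for v in range(180,270,1) for u in range(270,350,1) if h[v,u,2]>130 and h[v,u,1]<60]
P=np.array(P); P=P[(P[:,2]>20)&(P[:,2]<110)]; A=np.c_[P[:,:2]-[515,-215],np.ones(len(P))]
for _ in range(3):
    k=np.linalg.lstsq(A,P[:,2],rcond=None)[0]; r=abs(A@k-P[:,2])<5; A,P=A[r],P[r]
print('plane',k,len(P),P.min(0),P.max(0))
# block/box
x=slice(165,270)
b=(h[...,0]>100)&(h[...,0]<125)&(h[...,1]>120)&(h[...,2]>60); b[:170]=0;b[270:]=0;b[:,:170]=0;b[:,270:]=0
ys,xs=np.nonzero(b);Q=depth(c,np.c_[xs,ys]);print('blue',len(Q),np.percentile(Q,[5,50,95],axis=0))
b=cv2.morphologyEx(b.astype(np.uint8),cv2.MORPH_CLOSE,np.ones((9,9)))
r,k=rect(c,b,30);print(r)
```

```text
[ 452.2641514  -214.00665239  115.81902426] [-3.13985645e+00  1.63939787e-03 -2.33753798e-04]
plane [-2.59889921e-03 -4.47023373e-04  1.09238927e+02] 350 [ 472.96586659 -298.52729622  106.73089714] [ 599.14726463 -128.19087947  109.99972957]
blue 674 [[507.66233645 -20.43342929   6.21283418]
 [530.34809839  21.84824914  28.64603667]
 [562.33599401  69.10050967  32.76536215]]
((533.3834838867188, 24.33696746826172), (60.198978424072266, 100.12165832519531), 5.555883407592773)
```

View pics/t1.png

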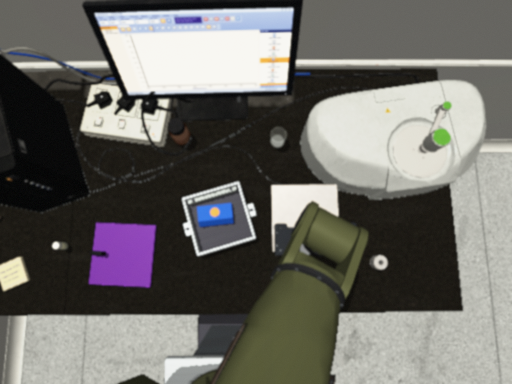

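The top view shows the lid level in the gripper at (305,215), the open box at (219,218) and the block with its brass disc at (215,212).

Emit:
servo_tool(motion=[[[0, 0, -0.06, 0, 0, 0, 1], [0, 0, -0.12, 0, 0, 0, 1], [0, 0, -0.16, 0, 0, 0, 1], [0, 0, -0.185, 0, 0, 0, 1], [0, 0, -0.193, 0, 0, 0, 1], [0, 0, -0.197, 0, 0, 0, 1], [0, 0, -0.2, 0, 0, 0, 1], [0, 0, -0.2, 0, 0, 0, 1]]])

```text
clock: 6.05
eef_pos: [453.1, -215.3, 17.8]
eef_rot: [-3.142, -0.002, -0.001]
wrist_force: [0.4, 0.6, -1.3]
finger_gap: 11.8
finger_force: 40.0
```

Emit:
servo_tool(motion=[[[0, 0, -0.004, 0, 0, 0, 1], [0, 0, -0.006, 0, 0, 0, 1], [0, 0, -0.006, 0, 0, 0, 1]]])

```text
clock: 6.35
eef_pos: [452.7, -215.1, 14.1]
eef_rot: [-3.141, -0.001, -0.002]
wrist_force: [-0.9, -0.8, -1.0]
finger_gap: 11.7
finger_force: 40.0
```

Emit:
servo_tool(motion=[[[0, 0, -0.002, 0, 0, 0, 1], [0, 0, -0.004, 0, 0, 0, 1], [0, 0, -0.004, 0, 0, 0, 1]]])

```text
clock: 6.65
eef_pos: [452.9, -215.2, 13.0]
eef_rot: [-3.141, -0.001, -0.001]
wrist_force: [-7.3, 3.8, 13.9]
finger_gap: 11.8
finger_force: 40.0
```

Emit:
servo_tool(motion=[[[0, 0, 0.001, 0, 0, 0, 0.6], [0, 0, 0.001, 0, 0, 0, 0.6], [0, 0, 0.001, 0, 0, 0, 0.6], [0, 0, 0.001, 0, 0, 0, 0.6], [0, 0, 0.06, 0, 0, 0, 0.6], [0, 0, 0.14, 0, 0, 0, 1], [-0.1, 0, 0.24, 0, 0, 0, 1], [-0.2, 0, 0.24, 0, 0, 0, 1], [-0.2, 0, 0.24, 0, 0, 0, 1]]])

```text
clock: 7.55
eef_pos: [350.5, -215.0, 133.2]
eef_rot: [3.141, -0.002, -0.002]
wrist_force: [1.5, -0.4, 0.3]
finger_gap: 8.9
finger_force: 0.0
```

```bash
cat > b.py <<'E'
from h import *
def look(name=None):
    c=cam('top'); h=cv2.cvtColor(c['frame'],cv2.COLOR_RGB2HSV)
    if name:
        f=c['frame']; c['frame']=cv2.resize(f[165:275,165:365],None,fx=4,fy=4,interpolation=2); save(c,name); c['frame']=f
    R=np.zeros(h.shape[:2],bool); R[170:270,170:268]=1
    ys,xs=np.nonzero(R); P=depth(c,np.c_[xs,ys]); v=h[ys,xs]
    rim=(abs(P[:,2]-46)<4)
    r=cv2.minAreaRect(plane(c,np.c_[xs,ys][rim],46)[:,:2].astype(np.float32)); print('rim',r)
    m=(v[:,0]>100)&(v[:,0]<125)&(v[:,1]>110)|(v[:,0]>8)&(v[:,0]<25)&(v[:,1]>100)
    top=m&(abs(P[:,2]-30)<2.5)
    r=cv2.minAreaRect(plane(c,np.c_[xs,ys][top],30)[:,:2].astype(np.float32)); print('blocktop 42x96',r,cv2.boxPoints(r).round(1).tolist())
    fx=(abs(P[:,2]-32)<2.5)&~m&(v[:,2]>120)
    p=plane(c,np.c_[xs,ys][fx],32)[:,:2]; print('fence',len(p),cv2.minAreaRect(p.astype(np.float32)))
    o=m&(v[:,0]<25); print('disc',plane(c,np.c_[xs,ys][o],30).mean(0),o.sum())
    return c,h
E
python3 - <<'E'
from b import *
c,h=look('t2.png')
w=(h[...,2]>130)&(h[...,1]<60); w[:175]=0;w[262:]=0;w[:,:262]=0;w[:,348:]=0
ys,xs=np.nonzero(w);P=depth(c,np.c_[xs,ys]);m=P[:,2]<20;w[:]=0;w[ys[m],xs[m]]=1
w=cv2.morphologyEx(w.astype(np.uint8),cv2.MORPH_OPEN,np.ones((3,3)))
r,k=rect(c,w,9);print('lid',r,np.percentile(P[m][:,2],[5,50,95]))
print(manip.read_state()['eef_pos'])
E
```

```text
rim ((522.8679809570312, 14.645111083984375), (161.4293212890625, 163.86758422851562), 16.29329490661621)
blocktop 42x96 ((539.3466186523438, 26.60875129699707), (45.56427764892578, 95.16423797607422), 3.993192434310913) [[513.2999877929688, 72.5], [519.9000244140625, -22.399999618530273], [565.4000244140625, -19.299999237060547], [558.7999877929688, 75.69999694824219]]
fence 232 ((521.2163696289062, 14.933029174804688), (158.75668334960938, 151.96786499023438), 16.00895881652832)
disc [530.98847718  22.05275279  30.        ] 52
lid ((516.2039184570312, -214.3402099609375), (174.52120971679688, 170.44076538085938), 89.54721069335938) [ 4.3091847   8.94552975 12.01031314]
[ 350.06065649 -215.10306618  133.30053133]
```

View pics/t2.png

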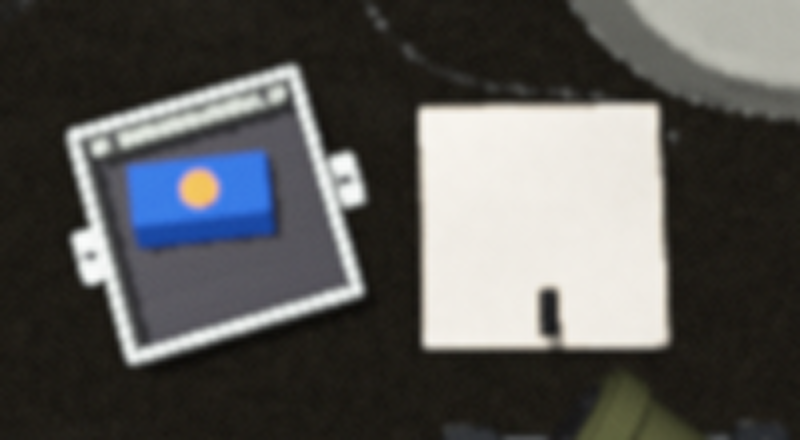

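The lid lies flat at about (543,225) in the crop, and the gripper is clear of it. The block is askew at (198,200), and the fence runs along the top edge of the box. Next I go above the near side of the box with the fingers about 50 mm apart.

Emit:
servo_tool(motion=[[[0.238, 0.436, -0.066, 0, 0, 0.091, 0.47], [0.238, 0.436, -0.066, 0, 0, 0.091, 0.47], [0.238, 0.436, -0.066, 0, 0, 0.091, 0.47], [0.238, 0.436, -0.066, 0, 0, 0.091, 0.47], [0.238, 0.436, -0.066, 0, 0, 0.091, 0.47], [0.238, 0.436, -0.066, 0, 0, 0.091, 0.47], [0.238, 0.436, -0.066, 0, 0, 0.091, 0.47], [0.238, 0.436, -0.066, 0, 0, 0.091, 0.47]]])

```text
clock: 8.4
eef_pos: [471.6, 2.2, 99.0]
eef_rot: [-3.141, -0.0, 0.284]
wrist_force: [0.2, -0.4, 0.2]
finger_gap: 49.9
finger_force: 0.0
```

Run:
```python
from h import *
s=manip.read_state();print(s['eef_pos'],s['eef_rot'],s['finger_gap'])
c=cam('scene');f=c['frame']; c['frame']=cv2.resize(f[150:270,140:300],None,fx=4,fy=4,interpolation=2); save(c,'s2.png')
C=np.array([522.3,14.5]);t=.286;Rb=np.array([[np.cos(t),-np.sin(t)],[np.sin(t),np.cos(t)]])
# corners read off the top view crop t2 (block top face, fence top lower edge)
c=cam('top')
z=lambda L,h:((plane(c,np.array(L)/4+165-.375,h)[:,:2]-C)@Rb).round(1).tolist()
print('top corners',z([(125,165),(268,150),(272,210),(135,222),(198,188)],30),'rim corners',z([(68,130),(297,65),(363,294),(133,364)],46))
```

```text
[471.62334456   2.23271633  98.97674145] [-3.14098225e+00 -2.03527519e-04  2.83772318e-01] 49.8848208892109
top corners [[51.8, 50.7], [33.1, -47.7], [-8.2, -38.6], [11.3, 54.5], [21.5, 6.3]] rim corners [[83.8, 80.1], [82.0, -83.9], [-82.6, -81.9], [-82.5, 79.0]]
```

View pics/s2.png

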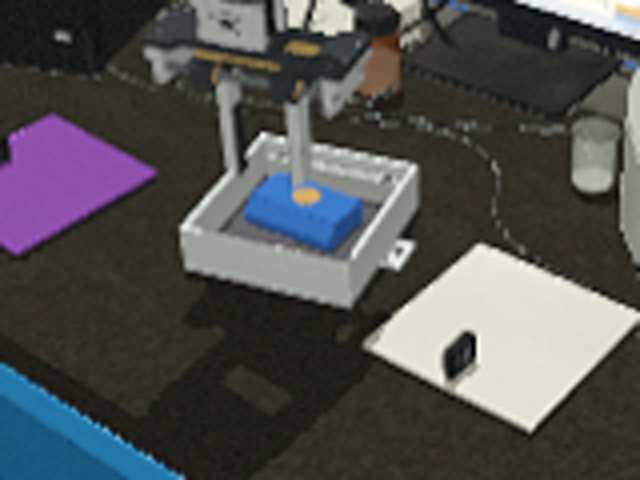

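The view shows the gripper over the box, the block at (303,210) with its disc, and the lid flat on the bench with its fin at (460,355). Next I go down behind the block.

Emit:
servo_tool(motion=[[[-0.002, 0, -0.09, 0, 0, 0, 0.47], [-0.002, 0, -0.15, 0, 0, 0, 0.47], [-0.002, 0, -0.174, 0, 0, 0, 0.47], [-0.002, 0, -0.174, 0, 0, 0, 0.47], [-0.002, 0, -0.174, 0, 0, 0, 0.47]]])

```text
clock: 9.0
eef_pos: [471.5, 2.5, 13.3]
eef_rot: [-3.141, -0.002, 0.284]
wrist_force: [-0.3, -0.0, 0.7]
finger_gap: 49.7
finger_force: 0.0
```

Emit:
servo_tool(motion=[[[0.01, 0.003, -0.004, 0, 0, 0, 0.47], [0.02, 0.006, -0.004, 0, 0, 0, 0.47], [0.03, 0.009, -0.004, 0, 0, 0, 0.47], [0.04, 0.012, -0.004, 0, 0, 0, 0.47], [0.05, 0.015, -0.004, 0, 0, 0, 0.47], [0.06, 0.018, -0.004, 0, 0, 0, 0.47], [0.07, 0.021, -0.004, 0, 0, 0, 0.47], [0.078, 0.023, -0.004, 0, 0, 0, 0.47], [0.086, 0.025, -0.004, 0, 0, 0, 0.47], [0.086, 0.025, -0.004, 0, 0, 0, 0.47]]])

```text
clock: 10.0
eef_pos: [514.2, 15.5, 10.1]
eef_rot: [-3.141, -0.001, 0.284]
wrist_force: [0.1, 0.5, -0.9]
finger_gap: 49.6
finger_force: 0.0
```

Emit:
servo_tool(motion=[[[0.004, 0.001, 0, 0, 0, 0, 0.47], [0.008, 0.0023, 0, 0, 0, 0, 0.47], [0.012, 0.0035, 0, 0, 0, 0, 0.47], [0.014, 0.0041, 0, 0, 0, 0, 0.47], [0.014, 0.0041, 0, 0, 0, 0, 0.47]]])

```text
clock: 10.5
eef_pos: [519.4, 17.2, 9.6]
eef_rot: [-3.14, 0.003, 0.284]
wrist_force: [-8.1, -2.8, 4.3]
finger_gap: 50.0
finger_force: 4.6
```

Emit:
servo_tool(motion=[[[0.004, 0.0012, 0, 0, 0, 0, 0.47], [0.006, 0.0018, 0, 0, 0, 0, 0.47], [0.006, 0.0018, 0, 0, 0, 0, 0.47], [0.006, 0.0018, 0, 0, 0, 0, 0.47]]])

```text
clock: 10.9
eef_pos: [519.5, 17.6, 8.8]
eef_rot: [-3.139, 0.01, 0.285]
wrist_force: [-24.4, -7.7, 10.6]
finger_gap: 50.0
finger_force: 13.3
```

Run:
```python
from h import *
C=np.array([522.3,14.5]);t=.286;Rb=np.array([[np.cos(t),-np.sin(t)],[np.sin(t),np.cos(t)]])
for n in('top','scene'):
    c=cam(n);h=cv2.cvtColor(c['frame'],cv2.COLOR_RGB2HSV)
    m=(h[...,0]>100)&(h[...,0]<125)&(h[...,1]>110)&(h[...,2]>40)
    ys,xs=np.nonzero(m); P=depth(c,np.c_[xs,ys]); B=np.c_[(P[:,:2]-C)@Rb,P[:,2]]
    k=(abs(B[:,0])<75)&(abs(B[:,1])<75)&(abs(P[:,2]-30)<3); B=B[k]
    print(n,len(B))
    for lo in range(-50,55,10):
        q=B[(B[:,1]>=lo)&(B[:,1]<lo+10)]
        if len(q)>3: print(lo,len(q),q[:,0].min().round(1),q[:,0].max().round(1))
s=manip.read_state();print(s['eef_pos'],s['wrist_force'],s['moment'])
```

```text
top 0
scene 100
-40 18 15.1 57.0
-30 14 20.4 59.3
-20 5 45.5 61.2
-10 4 16.0 22.7
0 7 14.3 24.7
10 8 17.5 61.8
20 17 5.9 62.7
30 15 18.9 53.0
40 10 31.8 58.0
[519.48701608  17.59556997   8.78043719] [-23.88190638  -7.91258109  10.48047414] [-1.60289302  4.78297845 -0.04709953]
```

Emit:
servo_tool(motion=[[[-0.016, -0.005, 0, 0, 0, 0, 0.47], [-0.03, -0.009, 0.0, 0, 0, 0, 0.47], [-0.03, -0.009, 0.03, 0, 0, 0, 0.47], [-0.02, -0.006, 0.06, 0, 0, 0, 0.47], [-0.02, -0.006, 0.06, 0, 0, 0, 0.47], [-0.02, -0.006, 0.06, 0, 0, 0, 0.47]]])

```text
clock: 11.6
eef_pos: [513.7, 15.3, 39.9]
eef_rot: [-3.141, -0.001, 0.284]
wrist_force: [0.1, 0.7, 0.1]
finger_gap: 49.9
finger_force: 0.0
```

Run:
```python
from h import *
C=np.array([522.3,14.5]);t=.286;Rb=np.array([[np.cos(t),-np.sin(t)],[np.sin(t),np.cos(t)]])
s=manip.read_state();print(s['eef_pos'],s['wrist_force'],'box',(s['eef_pos'][:2]-C)@Rb)
c=cam('scene');f=c['frame']; h=cv2.cvtColor(f,cv2.COLOR_RGB2HSV)
m=(h[...,0]>100)&(h[...,0]<125)&(h[...,1]>110)&(h[...,2]>40); m[:,:180]=0;m[:180]=0;m[230:]=0;m[:,250:]=0
c['frame']=cv2.resize(f[175:235,180:260],None,fx=8,fy=8,interpolation=2); save(c,'s3.png')
```

```text
[513.68801401  15.32719953  39.91557385] [0.14394582 0.7299284  0.09806154] box [-8.02880023  3.22318611]
```

View pics/s3.png

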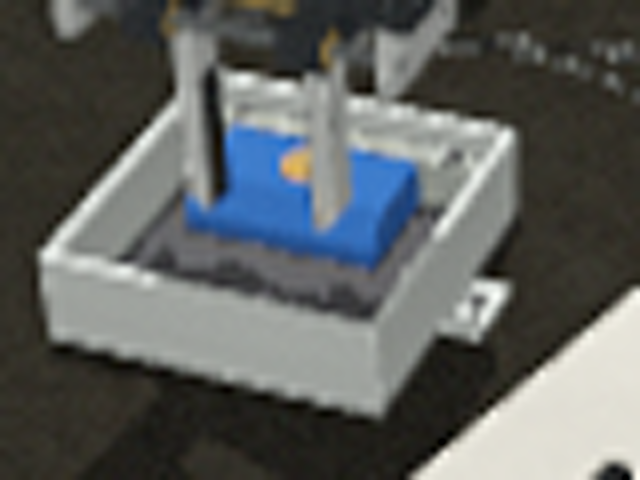

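The block now sits parallel and flush against the fence, with both fingers above its bevel at about (205,200) and (328,225). Next is the diagonal push.

Emit:
servo_tool(motion=[[[0, 0, -0.0075, 0, 0, 0, 0.47], [0.006, 0.0018, -0.0138, 0, 0, 0, 0.47], [0.012, 0.0035, -0.02, 0, 0, 0, 0.47], [0.017, 0.005, -0.0252, 0, 0, 0, 0.47], [0.021, 0.0062, -0.0294, 0, 0, 0, 0.47], [0.021, 0.0062, -0.0294, 0, 0, 0, 0.47]]])

```text
clock: 12.25
eef_pos: [524.3, 18.5, 25.0]
eef_rot: [-3.141, -0.0, 0.284]
wrist_force: [-0.3, -0.1, -0.6]
finger_gap: 50.0
finger_force: 0.0
```

Emit:
servo_tool(motion=[[[0.002, 0.0006, -0.0021, 0, 0, 0, 0.47], [0.004, 0.0012, -0.0042, 0, 0, 0, 0.47], [0.006, 0.0018, -0.0063, 0, 0, 0, 0.47], [0.006, 0.0018, -0.0063, 0, 0, 0, 0.47]]])

```text
clock: 12.65
eef_pos: [527.0, 19.2, 22.5]
eef_rot: [-3.141, 0.0, 0.284]
wrist_force: [-5.3, -1.1, 7.1]
finger_gap: 49.6
finger_force: 4.2
```

Emit:
servo_tool(motion=[[[0.002, 0.0006, -0.0021, 0, 0, 0, 0.47], [0.004, 0.0012, -0.0036, 0, 0, 0, 0.47], [0.004, 0.0012, -0.0036, 0, 0, 0, 0.47], [0.004, 0.0012, -0.0036, 0, 0, 0, 0.47]]])

```text
clock: 13.05
eef_pos: [527.7, 19.4, 21.8]
eef_rot: [-3.141, 0.003, 0.284]
wrist_force: [-22.3, -4.7, 30.3]
finger_gap: 49.8
finger_force: 19.1
```

Emit:
servo_tool(motion=[[[0.0004, 0.0001, 0.0005, 0, 0, 0, 0.47], [0.0004, 0.0001, 0.0005, 0, 0, 0, 0.47], [0.0004, 0.0001, 0.0005, 0, 0, 0, 0.47], [0.0004, 0.0001, 0.0005, 0, 0, 0, 0.47], [0.0004, 0.0001, 0.0005, 0, 0, 0, 0.47], [0.0004, 0.0001, 0.0005, 0, 0, 0, 0.47]]])

```text
clock: 13.65
eef_pos: [527.7, 19.4, 21.8]
eef_rot: [-3.141, 0.004, 0.285]
wrist_force: [-22.9, -5.7, 28.9]
finger_gap: 50.1
finger_force: 18.5
```

Run:
```python
from h import *
c=cam('scene');f=c['frame']; c['frame']=cv2.resize(f[175:250,180:280],None,fx=8,fy=8,interpolation=2); save(c,'s4.png')
s=manip.read_state();print(s['clock'],s['eef_pos'],s['wrist_force'],s['moment'])
```

```text
13.7 [527.71799549  19.39764269  21.81802706] [-22.84564315  -5.41101052  28.83493462] [-1.0476841   4.32120821  0.00595218]
```

View pics/s4.png

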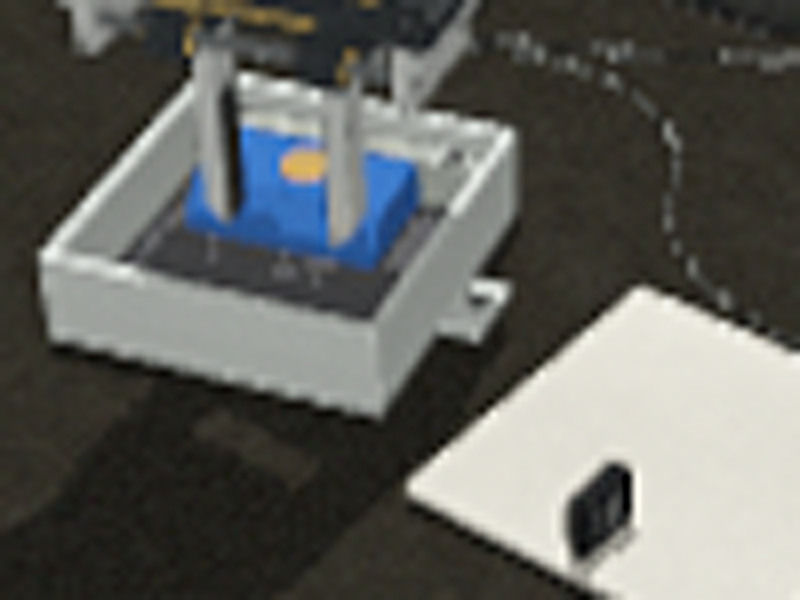

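Both fingers press on the bevel at (230,215) and (345,240). The block is square against the fence, the force is steady, and the lid lies flat on the bench.

```bash
python3 -c "
from cell import manip
print(manip.sign_off())"
```

```text
the job is handed in; nothing more can be done
None
```

The job is handed in: the lid lies flat and released on the bench beside the box, and the fingers were holding the block against the fence and floor with a steady diagonal push (about 23 N sideways, 29 N down).

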